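Put the carver's tools away in their foam inserts

ROBOT

A 7-joint arm with a two-finger parallel gripper is mounted at the origin on the work surface. World frame = base frame: x ahead of the robot, y to its left, z up, the work surface at z = 0. Lengths are in m, angles in rad, forces in N, time in s.
With the tool pointing down it reaches from about 0.4 to 0.85 m from the base axis. Payload 10.4 kg.
Tool frame: the origin (TCP) lies midway between the tips of the shut fingers; the grasp point (between the pads) lies 19 mm behind it; z points along the fingers, y is the direction in which the jaws open and shut (so a half turn about z gives the same grasp; the last joint's range is limited). The gripper opens to 85 mm and grips with 20 to 120 N. Pads are 22 mm wide; open, the fingers measure 114 mm over their backs; the gripper's body (76 mm by 85 mm) begins 54 mm behind the grasp point. The pads swing forward as they close: fully open they stand 13 mm farther back than shut.
Start: joints at [-1.201, 0.332, -0.065, 1.46, 0.022, 1.35, -0.088], TCP at [0.239, 0.577, 0.231] pointing down, gripper open.
Joint ranges: [-2.6, 2.6], [-0.5, 2.12], [-1.47, 1.34], [0.16, 2.42], [-1.27, 4.41], [0.06, 2.06], [-2.6, 2.6]. Speed limits (rad/s): [2.22, 2.22, 2.79, 2.79, 3.14, 3.14, 3.14].

INTERFACE

Orientations are given as a unit quaternion [x, y, z, w].
In Python, from workcell import get_obs, camera, calibration, hand_in gives the robot as it stands.
- The arm moves only by the shell command python3 -m handwheel 'ROWS' [FORCE]. ROWS is JSON, a list of rows, each an object with "jaw": the finger opening in mm, from 0 to 85.4; "delta_pos": the shift along the tool's x, y, z scaled (see below), a list of three; "turn": the turn about the tool's z scaled (see below). In form: [{"jaw": jaw, "delta_pos": [tx, ty, tz], "turn": turn}, ...]. A call has 1 to 10 rows; each row is the pose to reach, as a shift and turn from the pose commanded when the call began, along the tool's axes at that moment, turning the shorter way round; what a row does not reach only later rows make up. The controller multiplies each number of a shift by 1 m and each number of a turn by pi rad. A row lasts 1/12 s, in which the tool goes at most 41.7 mm and 7.16 degrees, less where a joint would pass 70% of its speed; a pose out of reach is approached as far as the arm can. A call with a number of a shift or a turn outside -1 to 1 is refused whole. A call with a gripper value outside its range is refused whole. The fingers move at their own pace and stop on an object; FORCE is the grip in N (left out, the last holds). Time passes only in rows, so rows that repeat a pose let the fingers close. It gives the time, the measured TCP pose, the force and the opening at its end, in the units of the state.
- get_obs(): the state, without advancing time (a new reading comes with each control period).
- camera(name): name is "scene" or "top" or "wrist"; returns the picture (420x560x3 uint8, red, green, blue); there is no depth.
- calibration(name): a dict with "mtx" (3x3 intrinsics, pixels), "rvec" (rotation vector, rad) and "tvec" (3), from world to camera coordinates, as OpenCV has them. Camera axes: x right, y down, z forward; pixel columns grow to the right and rows downward; lengths in m; the calibration is good to about 2 mm. A picture is of the moment at which its call begins: read the wrist's pose just before it. calibration takes no time and is no camera call; for the wrist camera it gives the pose at the moment of the call.
- hand_in(): hands the job in, once; it reports no verdict.
The state is a dict: "clock": time; "joint_pos": joint angles; "joint_velocities": joint speeds; "tau": joint torques, N m; "position": TCP position; "ee_rot": TCP orientation; "ft_force": force on the tool from outside, world axes, zero at the start; "torque": the same for the moment, N m; "grip_width": opening from 0.0 (shut) to 1.0 (fully open).
Only numpy, scipy, OpenCV 4.12 (cv2) and the standard library are available. Lean on these libraries where they do the work, as an engineer would, in place of code of your own. Each camera call takes 0.05 s, during which the arm holds its last target.

TASK

The carving is done for today: put the palm gouge, the block plane, the sharpening stone and the brass mallet away, each in the black foam insert whose cut-out has its outline, sitting fully down on the yellow bottom. The gouge goes in the way its cut-out points, and the mallet stands on its brass head. Do not disturb the blue jar of brushes or the green wax tin.

Things in the scene. Friction and masses are not known exactly. Their poses are not given: they have to be found in the camera images.
- gouge_handle (a point): Palm gouge lying down, 140 mm long, 0.07 kg: light ash octagonal handle 76 mm long, 28 mm wide and high, red butt, brass ferrule, steel blade 10 mm wide. This point: middle of the handle, 14 mm above its underside, where to grasp it across. x along the length towards the blade (tip 92 mm away, butt end 48 mm away in -x), y across, z up at the start.
- plane_center (a point): Block plane on its sole, 0.45 kg: steel sole 136 by 42 mm, blue cheeks, dark lever cap, brass knob and wheel, 47 mm high at most. This point: mid-length and mid-width, 19 mm above its underside. x along the length to the knob, y across, z up. Grasp it here across the cheeks (42 mm wide, 30 mm high). Either end may lead.
- stone_center (a point): Two-sided sharpening stone lying flat, 80 (x) by 50 (y) by 24 mm, 0.22 kg, orange-brown upper half, grey lower half. This point: its centre, 12 mm above its underside; z up. Grasp it across the 50 mm width. Either end may lead.
- mallet_handle (a point): Round brass carver's mallet standing on its head, handle up, 139 mm high, 0.42 kg, mostly in the head: brass head 46 mm in diameter, 48 mm high; dark walnut handle 26 mm in diameter from 58 to 128 mm up. This point: on the axis at mid-handle, 95 mm above its underside; z up. Grasp the handle.
- gouge_insert: Fixed foam insert 180 (x) by 110 (y) by 18 mm: black top layer, cut-out 12 mm deep, yellow bottom 6 mm above the bench. Origin: centre of underside. Cut-out: 44 mm wide from x = -76 to 26 mm (handle), then 26 mm wide to x = 80 mm (blade). Black finger channel 11 mm deep, right across in y, from x = -44 to 4 mm. The gouge's handle point belongs at x -20, y 0, z 20 mm, blade to +x; 8 mm play all round.
- plane_insert: Fixed foam insert 180 (x) by 110 (y) by 18 mm: black top layer, cut-out 12 mm deep, yellow bottom 6 mm above the bench. Origin: centre of underside. Cut-out: long rectangle 152 (x) by 58 (y) mm, centred. Black finger channel 11 mm deep, right across in y, from x = -24 to 24 mm. The plane's point belongs at x 0, y 0, z 25 mm, length along x; 8 mm play all round.
- stone_insert: Fixed foam insert 180 (x) by 110 (y) by 18 mm: black top layer, cut-out 12 mm deep, yellow bottom 6 mm above the bench. Origin: centre of underside. Cut-out: short rectangle 96 (x) by 66 (y) mm, centred. Black finger channel 11 mm deep, right across in y, from x = -24 to 24 mm. The stone's centre belongs at x 0, y 0, z 18 mm, length along x; 8 mm play all round.
- mallet_insert: Fixed foam insert 180 (x) by 110 (y) by 18 mm: black top layer, cut-out 12 mm deep, yellow bottom 6 mm above the bench. Origin: centre of underside. Cut-out: round hole 62 mm in diameter, centred. The mallet's handle point belongs at x 0, y 0, z 101 mm; 8 mm play all round.
- jar: Bystander: blue ceramic jar 72 mm in diameter and 85 mm high with brushes up to 140 mm, beside the work. Origin at the centre of its underside. Leave it alone.
- wax_tin: Bystander: flat green wax tin with a pale lid, 80 mm in diameter and 35 mm high, beside the work. Origin at the centre of its underside. Leave it alone.
Things that resemble listed ones, but are neither listed nor needed, are in the scene too. Leave any red look-alike of the plane_insert alone.

How it is judged:
By the outcome, as a careful person would: the job done as asked, in the order asked, and still so for the second after the job is handed in, with the robot touching nothing.
It also fails if it takes over 128 s, if anything falls off the work surface, if the arm or the gripper's body presses on something with over 40 N, if the wrist force passes 120 N, or if a joint passes its speed limit or range.

## Working session

There is one attempt and no reset: what is moved stays moved. The work goes in short steps, Python scripts to look and compute and a shell command to move; the robot and the scene stay as the last step left them, time stands still between calls to the robot, and variables do not carry over. Pictures are saved under pics/ and viewed, and the job is handed in when it is done.

```bash
ls; mkdir -p pics; python3 - <<'E'
from workcell import *
import cv2
for n in ("scene","top","wrist"):
    cv2.imwrite(f"pics/{n}0.png",camera(n)[:,:,::-1]); 
    c=calibration(n); print(n,c)
print(get_obs())
E
```

```text
pics
scene {'mtx': array([[416.28195398,   0.        , 277.25488789],
       [  0.        , 416.28195398, 210.98856004],
       [  0.        ,   0.        ,   1.        ]]), 'rvec': array([ 1.64775395,  2.11166389, -0.68121196]), 'tvec': array([ 0.12896045, -0.28942928,  1.44689666])}
top {'mtx': array([[493.69335585,   0.        , 279.9094444 ],
       [  0.        , 493.69335585, 208.63086367],
       [  0.        ,   0.        ,   1.        ]]), 'rvec': array([ 2.1848926 , -2.16749236,  0.09446324]), 'tvec': array([-0.00946268,  0.44384762,  1.48750141])}
wrist {'mtx': array([[358.12892084,   0.        , 278.33000526],
       [  0.        , 358.12892084, 206.97071776],
       [  0.        ,   0.        ,   1.        ]]), 'rvec': array([-2.41552687, -1.61292699, -0.22245922]), 'tvec': array([-0.62532417, -0.0352191 ,  0.37797907])}
{'clock': 0.15, 'joint_pos': array([-1.20061406,  0.3327575 , -0.06472288,  1.46069251,  0.02161996,
        1.34989651, -0.08847782]), 'joint_velocities': array([-1.68214539e-04, -2.20698819e-03,  1.44992249e-03, -5.71200842e-03,
        6.84559515e-05,  1.48166185e-03, -3.50583648e-04]), 'tau': array([ 1.35990846e-03, -6.25829601e+01,  4.94846294e-02, -3.91854429e+01,
        1.62495661e-02,  7.51958694e-03,  1.63724036e-05]), 'position': array([0.23911789, 0.57716837, 0.23070621]), 'ee_rot': array([ 1.95099738e-01,  9.80783265e-01, -5.23283708e-04, -7.63206905e-05]), 'ft_force': array([-0.01392499,  0.91155466,  0.52652843]), 'torque': array([ 0.00395279,  0.0124073 , -0.03264887]), 'grip_width': 1.003488919144229}
```

View pics/scene0.png

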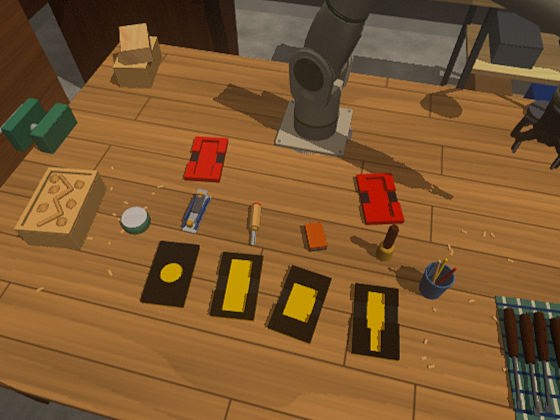

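View pics/top0.png

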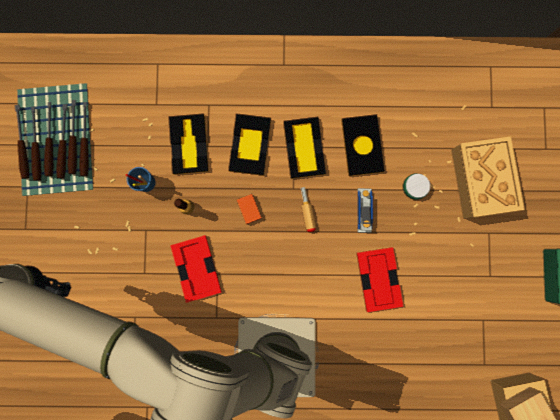

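View pics/wrist0.png

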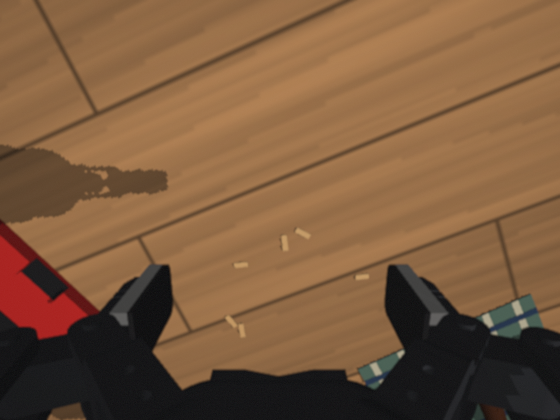

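The top view shows the four black inserts in the row at y≈145: gouge (188,143), stone (250,144), plane (304,147) and mallet (363,145). The gouge is at (308,210), the plane (366,210), the stone (250,209) and the mallet (183,206). The two red inserts at (196,268) and (380,279) are look-alikes, so I'll leave them alone. Next I'll enlarge this area.

```bash
python3 - <<'E'
import cv2
im=cv2.imread("pics/top0.png")
for i,x in enumerate((160,280)):
    cv2.imwrite(f"pics/c{i}.png",cv2.resize(im[105:240,x:x+130],None,fx=6,fy=4.44*1.0,interpolation=cv2.INTER_CUBIC) if 0 else cv2.resize(im[105:240,x:x+130],None,fx=4.4,fy=4.4,interpolation=cv2.INTER_CUBIC))
E
```

```text
(no output)
```

View pics/c0.png

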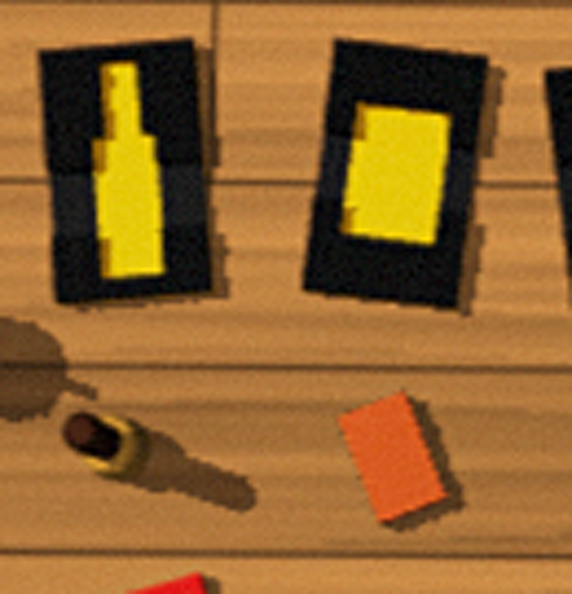

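View pics/c1.png

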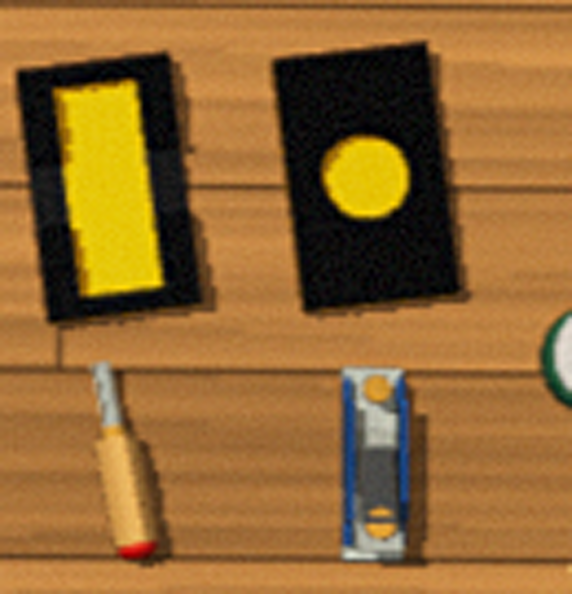

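```bash
cat > h.py <<'E'
import numpy as np, cv2
from workcell import *
from scipy.spatial.transform import Rotation as R
def px2w(cal,uv,z):
    Rm,_=cv2.Rodrigues(cal["rvec"]);t=np.asarray(cal["tvec"]).ravel()
    uv=np.atleast_2d(np.float64(uv))
    n=cv2.undistortPoints(uv[:,None],cal["mtx"],None)[:,0]
    d=np.c_[n,np.ones(len(n))]@Rm; c=-Rm.T@t
    return c+d*((z-c[2])/d[:,2])[:,None]
def delta(x,y,z,yaw_jaw=None):
    """tool-frame shift to world target TCP; yaw_jaw: world angle (rad) of tool y axis (mod pi)"""
    o=get_obs();r=R.from_quat(o["ee_rot"]);d=r.inv().apply(np.array([x,y,z])-o["position"])
    ty=r.apply([0,1,0]);cur=np.arctan2(ty[1],ty[0]);tn=None
    if yaw_jaw is not None:
        tn=-(yaw_jaw-cur); tn=(tn+np.pi/2)%np.pi-np.pi/2; tn/=np.pi
    print("pos",o["position"].round(4),"jaw yaw deg",np.degrees(cur).round(2),"shift",d.round(4),"turn",tn,"j7",o["joint_pos"][6].round(3),"grip",round(o["grip_width"]*85.4,1),"F",o["ft_force"].round(1),"t",o["clock"])
E
python3 - <<'E'
from h import *
top=calibration("top")
def P(pts,off,z):
    return px2w(top,np.array(pts)/4.4+[off,105]-0.39,z)
def rect(name,pts,off,z):
    w=P(pts,off,z); c=w.mean(0)
    # order TL,TR,BR,BL in image; length direction bottom->top
    d=(w[0]+w[1]-w[2]-w[3])/2; e=(w[0]+w[3]-w[1]-w[2])/2
    print(name,c.round(4),"len",np.linalg.norm(d).round(4),"wid",np.linalg.norm(e).round(4),"yaw",np.degrees(np.arctan2(d[1],d[0])).round(1),"yaw_e-90",np.degrees(np.arctan2(e[1],e[0])).round(1)-90)
rect("gI",[(40,50),(192,40),(212,290),(58,303)],160,.018)
rect("sI",[(335,40),(487,60),(460,310),(304,290)],160,.018)
rect("pI",[(18,72),(167,53),(202,303),(48,322)],280,.018)
rect("mI",[(273,62),(427,43),(460,290),(305,312)],280,.018)
rect("stone",[(338,420),(403,392),(447,495),(385,523)],160,.024)
rect("plane",[(342,367),(405,367),(402,558),(342,558)],280,.004)
rect("gh",[(95,432),(127,427),(157,540),(120,548)],280,.018)
print("tip",P([(102,364)],280,.014),"butt",P([(138,553)],280,.016))
print("mallet top",P([(82,435)],160,.135))
print("mallet head right/bottom edges",P([(148,450),(122,478)],160,.045))
E
```

```text
gI [0.6446 0.2795 0.018 ] len 0.1802 wid 0.1077 yaw 5.6 yaw_e-90 4.799999999999997
sI [0.6431 0.089  0.018 ] len 0.1794 wid 0.1092 yaw -5.8 yaw_e-90 -7.099999999999994
pI [ 0.6355 -0.0798  0.018 ] len 0.1795 wid 0.1073 yaw 7.5 yaw_e-90 7.700000000000003
mI [ 0.6446 -0.2606  0.018 ] len 0.1784 wid 0.1097 yaw 7.0 yaw_e-90 8.099999999999994
stone [0.443  0.0882 0.024 ] len 0.0783 wid 0.0479 yaw 24.5 yaw_e-90 24.400000000000006
plane [ 0.4442 -0.2662  0.004 ] len 0.1344 wid 0.0431 yaw -0.8 yaw_e-90 0.5
gh [ 0.4246 -0.0917  0.018 ] len 0.0818 wid 0.0244 yaw 13.7 yaw_e-90 11.099999999999994
tip [[ 0.5106778  -0.07574264  0.014     ]] butt [[ 0.37870149 -0.10110837  0.016     ]]
mallet top [[0.4460763  0.28077951 0.135     ]]
mallet head right/bottom edges [[0.44485835 0.25422144 0.045     ]
 [0.42556081 0.27149156 0.045     ]]
```

The measured lengths and widths match the listed sizes. The gouge lies at about (0.426, −0.092) with yaw 11°. I'll move above it by way of a safe waypoint.

```bash
python3 - <<'E'
from h import *
r=np.radians
delta(.43,.30,.24,r(101))
delta(.426,-.092,.20,r(101))
E
```

```text
pos [0.2391 0.5772 0.2307] jaw yaw deg 67.5 shift [-0.2824 -0.183  -0.0091] turn -0.18611724961282597 j7 -0.088 grip 85.7 F [-0.   0.9  0.5] t 0.15
pos [0.2391 0.5772 0.2307] jaw yaw deg 67.5 shift [-0.4287 -0.5467  0.0313] turn -0.18611724961282597 j7 -0.088 grip 85.7 F [-0.   0.9  0.5] t 0.15
```

```bash
python3 -m handwheel '[{"jaw":60,"delta_pos":[-0.282,-0.183,-0.009],"turn":-0.1},{"jaw":60,"delta_pos":[-0.282,-0.183,-0.009],"turn":-0.186},{"jaw":60,"delta_pos":[-0.282,-0.183,-0.009],"turn":-0.186},{"jaw":60,"delta_pos":[-0.282,-0.183,-0.009],"turn":-0.186},{"jaw":60,"delta_pos":[-0.282,-0.183,-0.009],"turn":-0.186},{"jaw":60,"delta_pos":[-0.282,-0.183,-0.009],"turn":-0.186},{"jaw":60,"delta_pos":[-0.282,-0.183,-0.009],"turn":-0.186},{"jaw":60,"delta_pos":[-0.282,-0.183,-0.009],"turn":-0.186},{"jaw":60,"delta_pos":[-0.429,-0.547,0.031],"turn":-0.186},{"jaw":60,"delta_pos":[-0.429,-0.547,0.031],"turn":-0.186}]' 30; python3 -c "
from h import *
delta(.426,-.092,.2,np.radians(101))"
```

```text
clock: 0.98
position: [0.426, 0.222, 0.2315]
ee_rot: [-0.095, 0.995, 0.0, 0.0]
ft_force: [0.5, -0.7, 0.3]
grip_width: 0.703
pos [0.426  0.222  0.2315] jaw yaw deg 100.9 shift [ 0.0594 -0.3083  0.0315] turn -0.0005502276399355388 j7 1.187 grip 60.0 F [ 0.5 -0.7  0.3] t 0.9833
```

```bash
python3 -m handwheel '[{"jaw":60,"delta_pos":[0.059,-0.308,0.032],"turn":0},{"jaw":60,"delta_pos":[0.059,-0.308,0.032],"turn":0},{"jaw":60,"delta_pos":[0.059,-0.308,0.032],"turn":0},{"jaw":60,"delta_pos":[0.059,-0.308,0.032],"turn":0},{"jaw":60,"delta_pos":[0.059,-0.308,0.032],"turn":0},{"jaw":60,"delta_pos":[0.059,-0.308,0.032],"turn":0},{"jaw":60,"delta_pos":[0.059,-0.308,0.032],"turn":0},{"jaw":60,"delta_pos":[0.059,-0.308,0.032],"turn":0},{"jaw":60,"delta_pos":[0.059,-0.308,0.032],"turn":0},{"jaw":60,"delta_pos":[0.059,-0.308,0.032],"turn":0}]'; python3 -c "
from h import *
delta(.426,-.092,.01,np.radians(101))
c=calibration('wrist');cv2.imwrite('pics/w1.png',camera('wrist')[:,:,::-1]);np.savez('w1',**c)
print(cv2.projectPoints(np.array([[.426,-.092,.014],[.511,-.0757,.014],[.3787,-.101,.014]]),c['rvec'],c['tvec'],c['mtx'],None)[0])"
```

```text
clock: 1.82
position: [0.4257, -0.0904, 0.1996]
ee_rot: [-0.094, 0.996, 0.0, -0.0]
ft_force: [-0.2, 0.3, 0.5]
grip_width: 0.697
pos [ 0.4257 -0.0904  0.1996] jaw yaw deg 100.81 shift [-0.     -0.0017  0.1896] turn -0.001073691998972763 j7 1.821 grip 59.5 F [-0.2  0.3  0.5] t 1.8167
[[[276.05667678 181.64981934]]

 [[276.33327589 266.72043154]]

 [[275.9624677  128.93320101]]]
```

View pics/w1.png

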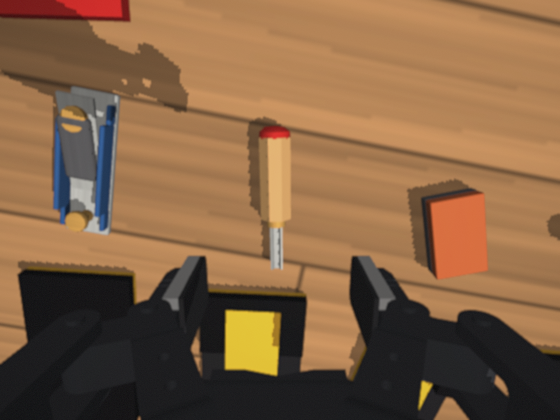

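The wrist view shows the gouge along column 275, from the butt at row 128 to the tip at row 268. That agrees with my projection to within about 2 px, so I'll descend and grasp.

```bash
python3 -m handwheel '[{"jaw":60,"delta_pos":[0,-0.001,0.15],"turn":0},{"jaw":60,"delta_pos":[0,-0.001,0.15],"turn":0},{"jaw":60,"delta_pos":[0,-0.001,0.15],"turn":0},{"jaw":60,"delta_pos":[0,-0.001,0.18],"turn":0},{"jaw":60,"delta_pos":[0,-0.001,0.195],"turn":0},{"jaw":60,"delta_pos":[0,-0.001,0.195],"turn":0},{"jaw":20,"delta_pos":[0,-0.001,0.195],"turn":0},{"jaw":20,"delta_pos":[0,-0.001,0.195],"turn":0},{"jaw":20,"delta_pos":[0,-0.001,0.195],"turn":0},{"jaw":20,"delta_pos":[0,-0.001,0.195],"turn":0}]' 35; python3 -m handwheel '[{"jaw":20,"delta_pos":[0,0,0],"turn":0},{"jaw":20,"delta_pos":[0,0,0],"turn":0},{"jaw":20,"delta_pos":[0,0,0],"turn":0},{"jaw":20,"delta_pos":[0,0,0],"turn":0}]';python3 -c "
from h import *
delta(.625,.278,.2,np.radians(95))
c=calibration('wrist');cv2.imwrite('pics/w2.png',camera('wrist')[:,:,::-1])"
```

```text
clock: 2.7
position: [0.4281, -0.09, 0.007]
ee_rot: [-0.096, 0.995, 0.0, 0.002]
ft_force: [-2.6, 1.0, 9.2]
grip_width: 0.319
clock: 3.03
position: [0.4281, -0.09, 0.007]
ee_rot: [-0.096, 0.995, 0.0, 0.002]
ft_force: [-1.5, 0.6, 9.9]
grip_width: 0.317
pos [ 0.4281 -0.09    0.007 ] jaw yaw deg 100.99 shift [-0.2642  0.3238 -0.1918] turn 0.03330117477831764 j7 2.0 grip 27.0 F [-1.5  0.6  9.9] t 3.0333
```

View pics/w2.png

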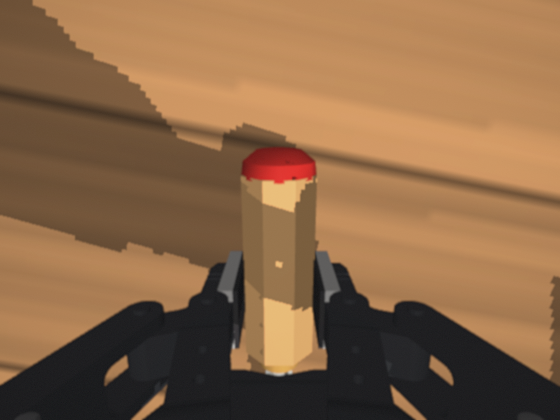

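It's held, at 27 mm. The fingertips touched the bench lightly (10 N), so I'll grasp higher next time. Lifting, then moving toward the gouge insert.

```bash
python3 -m handwheel '[{"jaw":20,"delta_pos":[0,0,-0.04],"turn":0},{"jaw":20,"delta_pos":[0,0,-0.08],"turn":0},{"jaw":20,"delta_pos":[0,0,-0.12],"turn":0},{"jaw":20,"delta_pos":[-0.264,0.324,-0.15],"turn":0.033},{"jaw":20,"delta_pos":[-0.264,0.324,-0.15],"turn":0.033},{"jaw":20,"delta_pos":[-0.264,0.324,-0.15],"turn":0.033},{"jaw":20,"delta_pos":[-0.264,0.324,-0.15],"turn":0.033},{"jaw":20,"delta_pos":[-0.264,0.324,-0.15],"turn":0.033},{"jaw":20,"delta_pos":[-0.264,0.324,-0.15],"turn":0.033},{"jaw":20,"delta_pos":[-0.264,0.324,-0.15],"turn":0.033}]'; python3 -c "
from h import *
delta(.627,.278,.1,np.radians(95.2))"
```

```text
clock: 3.92
position: [0.5647, 0.1684, 0.1478]
ee_rot: [-0.044, 0.999, 0.001, 0.001]
ft_force: [0.7, -0.7, -0.3]
grip_width: 0.315
pos [0.5647 0.1684 0.1478] jaw yaw deg 95.05 shift [-0.0716  0.1037  0.0481] turn -0.0008482503593350216 j7 1.383 grip 26.9 F [ 0.7 -0.7 -0.3] t 3.9167
```

```bash
python3 -m handwheel '[{"jaw":20,"delta_pos":[-0.072,0.104,0.01],"turn":0},{"jaw":20,"delta_pos":[-0.072,0.104,0.01],"turn":0},{"jaw":20,"delta_pos":[-0.072,0.104,0.01],"turn":0},{"jaw":20,"delta_pos":[-0.072,0.104,0.01],"turn":0},{"jaw":20,"delta_pos":[-0.072,0.104,0.048],"turn":0},{"jaw":20,"delta_pos":[-0.072,0.104,0.048],"turn":0},{"jaw":20,"delta_pos":[-0.072,0.104,0.048],"turn":0}]'; python3 -c "
from h import *
delta(.627,.278,.1,np.radians(95.2))
for n in ('top','scene','wrist'): cv2.imwrite(f'pics/{n}3.png',camera(n)[:,:,::-1])"
```

```text
clock: 4.5
position: [0.6252, 0.2753, 0.0975]
ee_rot: [-0.044, 0.999, -0.001, -0.001]
ft_force: [0.7, -0.4, 0.1]
grip_width: 0.313
pos [0.6252 0.2753 0.0975] jaw yaw deg 95.03 shift [-0.002   0.0025 -0.0025] turn -0.0009667999518799611 j7 1.293 grip 26.7 F [ 0.7 -0.4  0.1] t 4.5
```

View pics/wrist3.png

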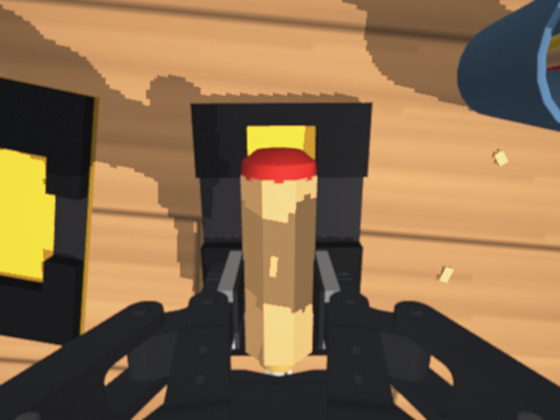

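View pics/scene3.png

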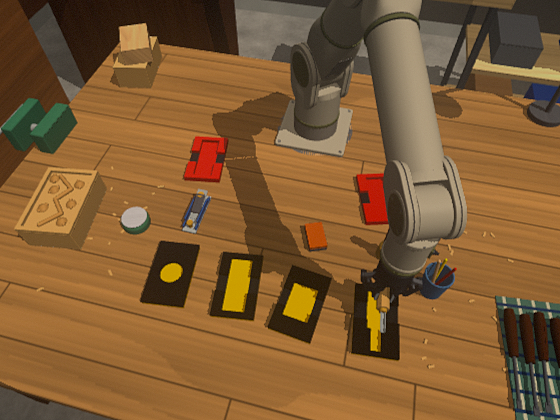

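```bash
python3 -m handwheel '[{"jaw":20,"delta_pos":[-0.002,0.002,0.03],"turn":0},{"jaw":20,"delta_pos":[-0.002,0.002,0.055],"turn":0},{"jaw":20,"delta_pos":[-0.002,0.002,0.07],"turn":0},{"jaw":20,"delta_pos":[-0.002,0.002,0.078],"turn":0},{"jaw":20,"delta_pos":[-0.002,0.002,0.081],"turn":0},{"jaw":20,"delta_pos":[-0.002,0.002,0.081],"turn":0},{"jaw":20,"delta_pos":[-0.002,0.002,0.081],"turn":0}]'; python3 -c "
from h import *
delta(.627,.278,.1,np.radians(95.2))
for n in ('wrist',): cv2.imwrite(f'pics/{n}4.png',camera(n)[:,:,::-1])"
```

```text
clock: 5.23
position: [0.629, 0.2784, 0.0183]
ee_rot: [-0.044, 0.999, 0.0, 0.001]
ft_force: [0.3, -0.1, -0.8]
grip_width: 0.318
pos [0.629  0.2784 0.0183] jaw yaw deg 95.03 shift [ 0.0019 -0.0001 -0.0817] turn -0.0009533424763632947 j7 1.308 grip 27.2 F [ 0.3 -0.1 -0.8] t 5.2333
```

View pics/wrist4.png

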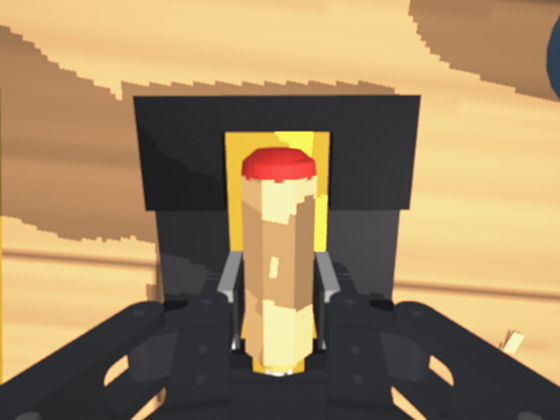

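The handle sits centred over its cut-out, with yellow showing on both sides. I'll lower the last few millimetres and release.

```bash
python3 -m handwheel '[{"jaw":20,"delta_pos":[0.002,0,0.003],"turn":0},{"jaw":20,"delta_pos":[0.002,0,0.003],"turn":0},{"jaw":20,"delta_pos":[0.002,0,0.003],"turn":0},{"jaw":48,"delta_pos":[0.002,0,0.002],"turn":0},{"jaw":48,"delta_pos":[0.002,0,0.002],"turn":0},{"jaw":48,"delta_pos":[0.002,0,0.002],"turn":0},{"jaw":48,"delta_pos":[0.002,0,-0.02],"turn":0},{"jaw":48,"delta_pos":[0.002,0,-0.06],"turn":0},{"jaw":48,"delta_pos":[0.002,0,-0.1],"turn":0},{"jaw":48,"delta_pos":[0.002,0,-0.18],"turn":0}]'; python3 -m handwheel '[{"jaw":70,"delta_pos":[0,0,-0.04],"turn":0},{"jaw":70,"delta_pos":[0,0,-0.04],"turn":0},{"jaw":70,"delta_pos":[0,0,-0.04],"turn":0}]'; python3 -c "
from h import *
delta(.445,-.266,.2,np.radians(90))
for n in ('wrist','top'): cv2.imwrite(f'pics/{n}5.png',camera(n)[:,:,::-1])"
```

```text
clock: 6.12
position: [0.6257, 0.2775, 0.1597]
ee_rot: [-0.044, 0.999, -0.0, -0.0]
ft_force: [0.5, 1.1, 0.4]
grip_width: 0.561
clock: 6.37
position: [0.6275, 0.2784, 0.2017]
ee_rot: [-0.044, 0.999, 0.001, 0.003]
ft_force: [-0.8, -0.7, -1.5]
grip_width: 0.817
pos [0.6275 0.2784 0.2017] jaw yaw deg 95.03 shift [ 0.2295 -0.5263 -0.0008] turn 0.027927753394552328 j7 1.275 grip 69.8 F [-0.8 -0.7 -1.5] t 6.3667
```

View pics/wrist5.png

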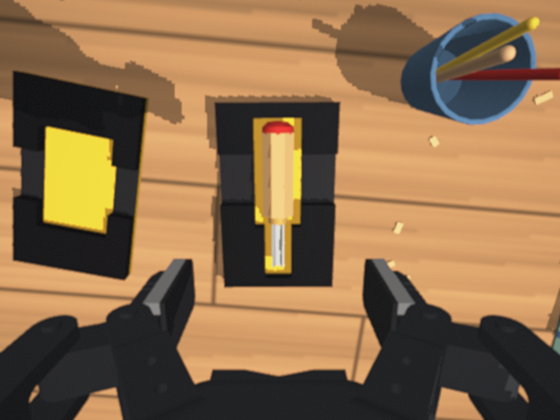

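The gouge lies down in its cut-out, with the handle at (278,170), the blade at (277,245), and yellow all round. Next is the plane. I'll turn the gripper half a turn on the way to keep joint 7 away from its limit.

```bash
python3 -m handwheel '[{"jaw":70,"delta_pos":[0.23,-0.526,0],"turn":-0.4},{"jaw":70,"delta_pos":[0.23,-0.526,0],"turn":-0.4},{"jaw":70,"delta_pos":[0.23,-0.526,0],"turn":-0.4},{"jaw":70,"delta_pos":[0.23,-0.526,0],"turn":-0.4},{"jaw":70,"delta_pos":[0.23,-0.526,0],"turn":-0.4},{"jaw":70,"delta_pos":[0.23,-0.526,0],"turn":-0.4},{"jaw":70,"delta_pos":[0.23,-0.526,0],"turn":-0.4},{"jaw":70,"delta_pos":[0.23,-0.526,0],"turn":-0.4},{"jaw":70,"delta_pos":[0.23,-0.526,0],"turn":-0.4},{"jaw":70,"delta_pos":[0.23,-0.526,0],"turn":-0.4}]'; python3 -c "
from h import *
delta(.445,-.266,.2,np.radians(90))"
```

```text
clock: 7.3
position: [0.524, -0.0215, 0.1879]
ee_rot: [-0.491, 0.871, 0.003, -0.011]
ft_force: [0.4, 0.2, -0.7]
grip_width: 0.819
pos [ 0.524  -0.0215  0.1879] jaw yaw deg 148.75 shift [ 0.2503 -0.0591 -0.009 ] turn 0.3264148679878777 j7 2.537 grip 70.0 F [ 0.4  0.2 -0.7] t 7.3
```

```bash
python3 -m handwheel '[{"jaw":70,"delta_pos":[0.25,-0.059,-0.009],"turn":0.326},{"jaw":70,"delta_pos":[0.25,-0.059,-0.009],"turn":0.326},{"jaw":70,"delta_pos":[0.25,-0.059,-0.009],"turn":0.326},{"jaw":70,"delta_pos":[0.25,-0.059,-0.009],"turn":0.326},{"jaw":70,"delta_pos":[0.25,-0.059,-0.009],"turn":0.326},{"jaw":70,"delta_pos":[0.25,-0.059,-0.009],"turn":0.326},{"jaw":70,"delta_pos":[0.25,-0.059,-0.009],"turn":0.326},{"jaw":70,"delta_pos":[0.25,-0.059,-0.009],"turn":0.326},{"jaw":70,"delta_pos":[0.25,-0.059,-0.009],"turn":0.326},{"jaw":70,"delta_pos":[0.25,-0.059,-0.009],"turn":0.326}]'; python3 -c "
from h import *
delta(.4445,-.266,.2,np.radians(90))
c=calibration('wrist');np.savez('w6',**c);cv2.imwrite('pics/w6.png',camera('wrist')[:,:,::-1])
print(cv2.projectPoints(np.array([[.4442+a,-.266+b,.003] for a,b in [(.068,.021),(.068,-.021),(-.068,-.021),(-.068,.021)]]),c['rvec'],c['tvec'],c['mtx'],None)[0].round(0).reshape(-1,2))"
```

```text
clock: 8.13
position: [0.4456, -0.2644, 0.1998]
ee_rot: [-0.002, 1.0, -0.002, -0.011]
ft_force: [-0.0, 0.3, -0.0]
grip_width: 0.816
pos [ 0.4456 -0.2644  0.1998] jaw yaw deg 90.19 shift [ 0.0011 -0.0016 -0.0001] turn 0.0010279287762787457 j7 2.032 grip 69.7 F [-0.   0.3 -0. ] t 8.1333
[[298. 248.]
 [256. 248.]
 [254. 109.]
 [300. 109.]]
```

View pics/w6.png

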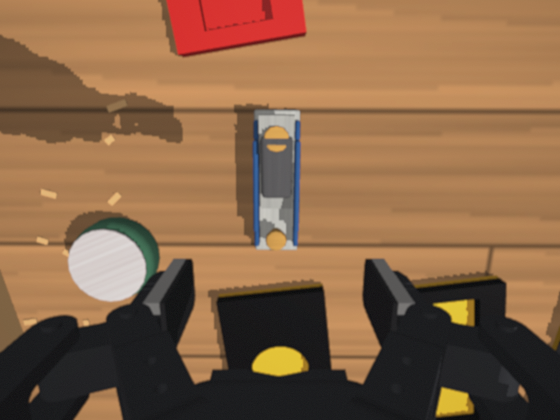

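The plane spans (254,109) to (300,248), which matches the projection to within a pixel. Descending and grasping.

```bash
python3 -m handwheel '[{"jaw":70,"delta_pos":[0.001,-0.002,0.14],"turn":0},{"jaw":70,"delta_pos":[0.001,-0.002,0.14],"turn":0},{"jaw":70,"delta_pos":[0.001,-0.002,0.14],"turn":0},{"jaw":70,"delta_pos":[0.001,-0.002,0.17],"turn":0},{"jaw":70,"delta_pos":[0.001,-0.002,0.189],"turn":0},{"jaw":70,"delta_pos":[0.001,-0.002,0.189],"turn":0},{"jaw":70,"delta_pos":[0.001,-0.002,0.189],"turn":0},{"jaw":30,"delta_pos":[0.001,-0.002,0.189],"turn":0},{"jaw":30,"delta_pos":[0.001,-0.002,0.189],"turn":0},{"jaw":30,"delta_pos":[0.001,-0.002,0.189],"turn":0}]' 60; python3 -m handwheel '[{"jaw":30,"delta_pos":[0,0,0],"turn":0},{"jaw":30,"delta_pos":[0,0,0],"turn":0},{"jaw":30,"delta_pos":[0,0,0],"turn":0},{"jaw":30,"delta_pos":[0,0,0],"turn":0}]';python3 -c "
from h import *
delta(.6355,-.08,.15,np.radians(97.5))
c=calibration('wrist');cv2.imwrite('pics/w7.png',camera('wrist')[:,:,::-1])"
```

```text
clock: 9.02
position: [0.443, -0.2685, 0.0146]
ee_rot: [-0.001, 1.0, -0.003, -0.008]
ft_force: [0.0, 2.2, 4.0]
grip_width: 0.473
clock: 9.35
position: [0.4431, -0.2684, 0.0146]
ee_rot: [-0.001, 1.0, -0.003, -0.008]
ft_force: [-0.9, 2.2, 7.3]
grip_width: 0.47
pos [ 0.4431 -0.2684  0.0146] jaw yaw deg 90.11 shift [-0.1906  0.1872 -0.1397] turn -0.041042975518089955 j7 2.081 grip 40.2 F [-0.9  2.2  7.3] t 9.35
```

View pics/w7.png

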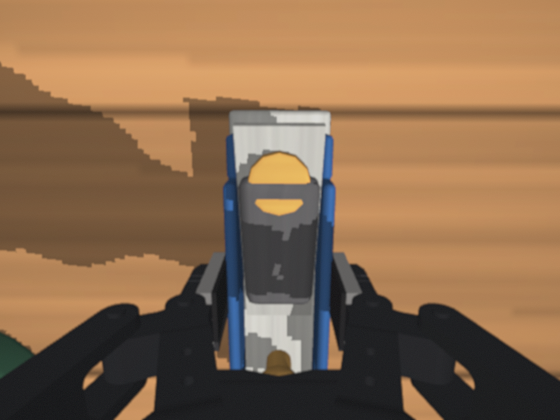

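Grip is good at 40 mm on the cheeks. Lifting and moving to the plane insert.

```bash
python3 -m handwheel '[{"jaw":30,"delta_pos":[0,0,-0.04],"turn":0},{"jaw":30,"delta_pos":[0,0,-0.08],"turn":0},{"jaw":30,"delta_pos":[-0.04,0.04,-0.1],"turn":-0.01},{"jaw":30,"delta_pos":[-0.191,0.187,-0.11],"turn":-0.041},{"jaw":30,"delta_pos":[-0.191,0.187,-0.11],"turn":-0.041},{"jaw":30,"delta_pos":[-0.191,0.187,-0.11],"turn":-0.041},{"jaw":30,"delta_pos":[-0.191,0.187,-0.11],"turn":-0.041},{"jaw":30,"delta_pos":[-0.191,0.187,-0.11],"turn":-0.041},{"jaw":30,"delta_pos":[-0.191,0.187,-0.11],"turn":-0.041},{"jaw":30,"delta_pos":[-0.191,0.187,-0.11],"turn":-0.041}]'; python3 -m handwheel '[{"jaw":30,"delta_pos":[0,0,0],"turn":0},{"jaw":30,"delta_pos":[0,0,0],"turn":0}]'; python3 -c "
from h import *
delta(.6345,-.08,.08,np.radians(97.5))
c=calibration('wrist');cv2.imwrite('pics/w8.png',camera('wrist')[:,:,::-1])"
```

```text
clock: 10.23
position: [0.6374, -0.0734, 0.1182]
ee_rot: [-0.069, 0.998, -0.001, -0.008]
ft_force: [-1.9, 0.3, -5.0]
grip_width: 0.474
clock: 10.4
position: [0.6339, -0.0811, 0.1178]
ee_rot: [-0.065, 0.998, -0.003, -0.01]
ft_force: [-0.3, -0.1, -4.3]
grip_width: 0.471
pos [ 0.6339 -0.0811  0.1178] jaw yaw deg 97.43 shift [-0.0015  0.0011  0.0378] turn -0.0004131376413627002 j7 1.777 grip 40.3 F [-0.3 -0.1 -4.3] t 10.4
```

View pics/w8.png

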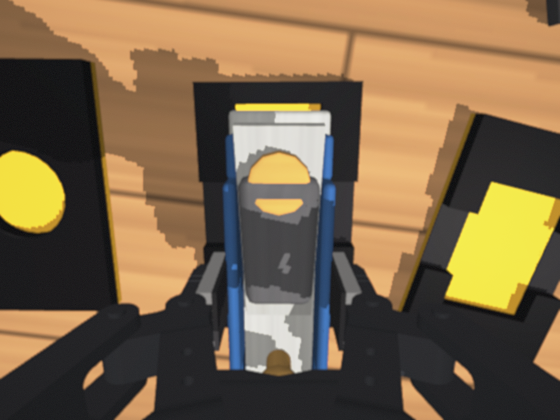

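```bash
python3 -m handwheel '[{"jaw":30,"delta_pos":[-0.001,0.001,0.035],"turn":0},{"jaw":30,"delta_pos":[-0.001,0.001,0.06],"turn":0},{"jaw":30,"delta_pos":[-0.001,0.001,0.075],"turn":0},{"jaw":30,"delta_pos":[-0.001,0.001,0.082],"turn":0},{"jaw":30,"delta_pos":[-0.001,0.001,0.085],"turn":0},{"jaw":30,"delta_pos":[-0.001,0.001,0.085],"turn":0},{"jaw":30,"delta_pos":[-0.001,0.001,0.085],"turn":0}]'; python3 -c "
from h import *
delta(.6345,-.08,.0215,np.radians(97.5))
c=calibration('wrist');cv2.imwrite('pics/w9.png',camera('wrist')[:,:,::-1])"
```

```text
clock: 11.03
position: [0.6342, -0.0801, 0.0338]
ee_rot: [-0.065, 0.998, -0.002, -0.009]
ft_force: [0.1, 0.7, -3.8]
grip_width: 0.475
pos [ 0.6342 -0.0801  0.0338] jaw yaw deg 97.41 shift [-0.0005  0.0001  0.0123] turn -0.0005110587050476707 j7 1.778 grip 40.6 F [ 0.1  0.7 -3.8] t 11.0333
```

View pics/w9.png

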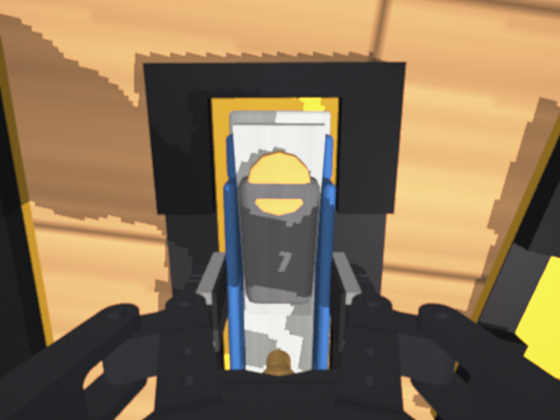

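The plane is inside the outline, about 2 mm to the right. I'll correct that, lower and release.

```bash
python3 -m handwheel '[{"jaw":30,"delta_pos":[0,-0.002,0],"turn":0},{"jaw":30,"delta_pos":[0,-0.002,0.008],"turn":0},{"jaw":30,"delta_pos":[0,-0.002,0.011],"turn":0},{"jaw":30,"delta_pos":[0,-0.002,0.012],"turn":0},{"jaw":30,"delta_pos":[0,-0.002,0.012],"turn":0},{"jaw":30,"delta_pos":[0,-0.002,0.012],"turn":0}]';  python3 -m handwheel '[{"jaw":58,"delta_pos":[0,0,0],"turn":0},{"jaw":58,"delta_pos":[0,0,0],"turn":0},{"jaw":58,"delta_pos":[0,0,0],"turn":0},{"jaw":58,"delta_pos":[0,0,-0.02],"turn":0},{"jaw":58,"delta_pos":[0,0,-0.06],"turn":0},{"jaw":58,"delta_pos":[0,0,-0.1],"turn":0},{"jaw":75,"delta_pos":[0,0,-0.18],"turn":0},{"jaw":75,"delta_pos":[0,0,-0.18],"turn":0},{"jaw":75,"delta_pos":[0,0,-0.18],"turn":0},{"jaw":75,"delta_pos":[0,0,-0.18],"turn":0}]';python3 -c "
from h import *
delta(.443,.088,.20,np.radians(114.5))
c=calibration('wrist');cv2.imwrite('pics/w10.png',camera('wrist')[:,:,::-1])"
```

```text
clock: 11.58
position: [0.6334, -0.0819, 0.0207]
ee_rot: [-0.065, 0.998, -0.002, -0.01]
ft_force: [-3.9, -0.7, 2.5]
grip_width: 0.471
clock: 12.42
position: [0.6386, -0.0807, 0.2034]
ee_rot: [-0.065, 0.998, -0.002, -0.007]
ft_force: [-0.4, 0.8, -0.3]
grip_width: 0.877
pos [ 0.6386 -0.0807  0.2034] jaw yaw deg 97.44 shift [0.172  0.1926 0.0051] turn -0.09476431787856442 j7 1.775 grip 74.9 F [-0.4  0.8 -0.3] t 12.4167
```

View pics/w10.png

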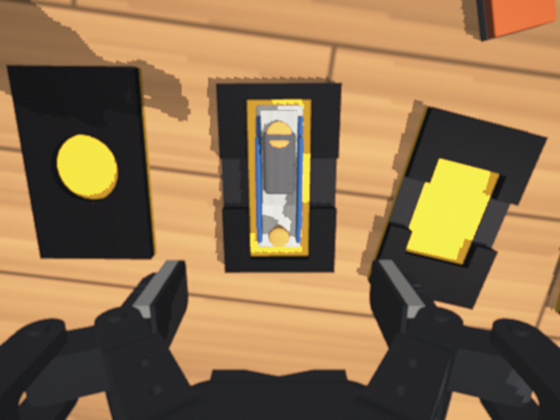

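The plane lies in its cut-out at (279,178), with yellow showing all round. Next the stone.

```bash
python3 -m handwheel '[{"jaw":75,"delta_pos":[0.172,0.193,0.005],"turn":-0.095},{"jaw":75,"delta_pos":[0.172,0.193,0.005],"turn":-0.095},{"jaw":75,"delta_pos":[0.172,0.193,0.005],"turn":-0.095},{"jaw":75,"delta_pos":[0.172,0.193,0.005],"turn":-0.095},{"jaw":75,"delta_pos":[0.172,0.193,0.005],"turn":-0.095},{"jaw":75,"delta_pos":[0.172,0.193,0.005],"turn":-0.095},{"jaw":75,"delta_pos":[0.172,0.193,0.005],"turn":-0.095},{"jaw":75,"delta_pos":[0.172,0.193,0.005],"turn":-0.095},{"jaw":75,"delta_pos":[0.172,0.193,0.005],"turn":-0.095}]'; python3 -c "
from h import *
delta(.443,.088,.01,np.radians(114.5))
c=calibration('wrist');cv2.imwrite('pics/w11.png',camera('wrist')[:,:,::-1])
a=np.radians(24.5);M=np.array([[np.cos(a),-np.sin(a)],[np.sin(a),np.cos(a)]])
print(cv2.projectPoints(np.array([[*(M@[u,v]+[.443,.0882]),.024] for u,v in [(.04,.025),(.04,-.025),(-.04,-.025),(-.04,.025)]]),c['rvec'],c['tvec'],c['mtx'],None)[0].round(0).reshape(-1,2))"
```

```text
clock: 13.22
position: [0.4411, 0.0883, 0.1974]
ee_rot: [-0.213, 0.977, -0.001, -0.011]
ft_force: [0.5, -1.6, -0.4]
grip_width: 0.877
pos [0.4411 0.0883 0.1974] jaw yaw deg 114.59 shift [-0.0056 -0.0016  0.1873] turn 0.0005161165843040953 j7 1.702 grip 74.9 F [ 0.5 -1.6 -0.4] t 13.2167
[[303. 232.]
 [250. 232.]
 [248. 145.]
 [305. 145.]]
```

View pics/w11.png

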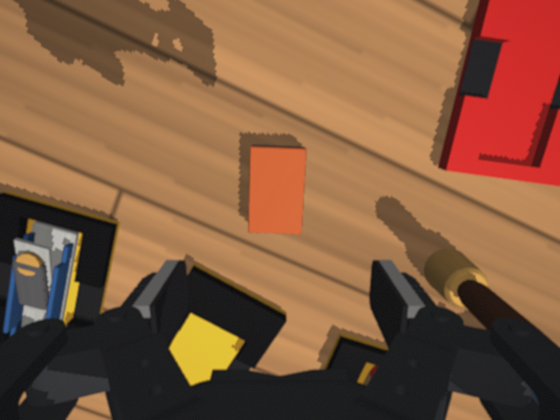

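The stone's top runs from (248,145) to (303,232), matching the projection. Descending and grasping.

```bash
python3 -m handwheel '[{"jaw":75,"delta_pos":[-0.005,-0.001,0.14],"turn":0},{"jaw":75,"delta_pos":[-0.005,-0.001,0.14],"turn":0},{"jaw":75,"delta_pos":[-0.005,-0.001,0.14],"turn":0},{"jaw":75,"delta_pos":[-0.005,-0.001,0.17],"turn":0},{"jaw":75,"delta_pos":[-0.005,-0.001,0.19],"turn":0},{"jaw":75,"delta_pos":[-0.005,-0.001,0.19],"turn":0},{"jaw":75,"delta_pos":[-0.005,-0.001,0.19],"turn":0},{"jaw":38,"delta_pos":[-0.005,-0.001,0.19],"turn":0},{"jaw":38,"delta_pos":[-0.005,-0.001,0.19],"turn":0},{"jaw":38,"delta_pos":[-0.005,-0.001,0.19],"turn":0}]' 50; python3 -m handwheel '[{"jaw":38,"delta_pos":[0,0,0],"turn":0},{"jaw":38,"delta_pos":[0,0,0],"turn":0},{"jaw":38,"delta_pos":[0,0,0],"turn":0},{"jaw":38,"delta_pos":[0,0,0],"turn":0}]';python3 -c "
from h import *
delta(.643,.089,.12,np.radians(83.5))
c=calibration('wrist');cv2.imwrite('pics/w12.png',camera('wrist')[:,:,::-1])"
```

```text
clock: 14.1
position: [0.4445, 0.0886, 0.0105]
ee_rot: [-0.212, 0.977, -0.001, -0.008]
ft_force: [-1.4, -1.3, 7.1]
grip_width: 0.569
clock: 14.43
position: [0.4445, 0.0886, 0.0105]
ee_rot: [-0.212, 0.977, -0.001, -0.008]
ft_force: [-1.3, -1.9, 7.6]
grip_width: 0.571
pos [0.4445 0.0886 0.0105] jaw yaw deg 114.5 shift [-0.179  -0.0817 -0.1126] turn 0.17221805761216522 j7 1.672 grip 48.7 F [-1.3 -1.9  7.6] t 14.4333
```

View pics/w12.png

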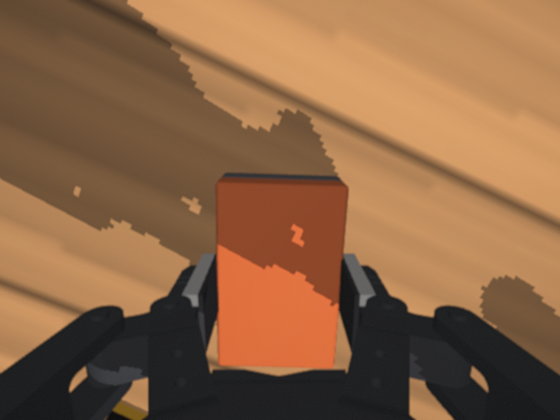

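The grip is square, at 48.7 mm. Lifting and moving to the stone insert.

```bash
python3 -m handwheel '[{"jaw":38,"delta_pos":[0,0,-0.04],"turn":0},{"jaw":38,"delta_pos":[0,0,-0.08],"turn":0},{"jaw":38,"delta_pos":[-0.18,-0.081,-0.108],"turn":0.172},{"jaw":38,"delta_pos":[-0.18,-0.081,-0.108],"turn":0.172},{"jaw":38,"delta_pos":[-0.18,-0.081,-0.108],"turn":0.172},{"jaw":38,"delta_pos":[-0.18,-0.081,-0.108],"turn":0.172},{"jaw":38,"delta_pos":[-0.18,-0.081,-0.108],"turn":0.172},{"jaw":38,"delta_pos":[-0.18,-0.081,-0.108],"turn":0.172},{"jaw":38,"delta_pos":[-0.18,-0.081,-0.108],"turn":0.172},{"jaw":38,"delta_pos":[-0.18,-0.081,-0.108],"turn":0.172}]'; python3 -m handwheel '[{"jaw":38,"delta_pos":[0,0,0.03],"turn":0},{"jaw":38,"delta_pos":[0,0,0.03],"turn":0},{"jaw":38,"delta_pos":[0,0,0.03],"turn":0}]'; python3 -c "
from h import *
delta(.6445,.089,.0275,np.radians(83.5))
c=calibration('wrist');cv2.imwrite('pics/w13.png',camera('wrist')[:,:,::-1])"
```

```text
clock: 15.32
position: [0.6418, 0.0902, 0.1129]
ee_rot: [0.056, 0.998, -0.003, -0.01]
ft_force: [-0.0, -0.7, -2.3]
grip_width: 0.571
clock: 15.57
position: [0.6395, 0.0899, 0.0817]
ee_rot: [0.056, 0.998, -0.004, -0.011]
ft_force: [0.2, 0.1, -1.5]
grip_width: 0.568
pos [0.6395 0.0899 0.0817] jaw yaw deg 83.62 shift [-0.0063  0.0001  0.0541] turn 0.0006862311894080774 j7 1.249 grip 48.5 F [ 0.2  0.1 -1.5] t 15.5667
```

View pics/w13.png

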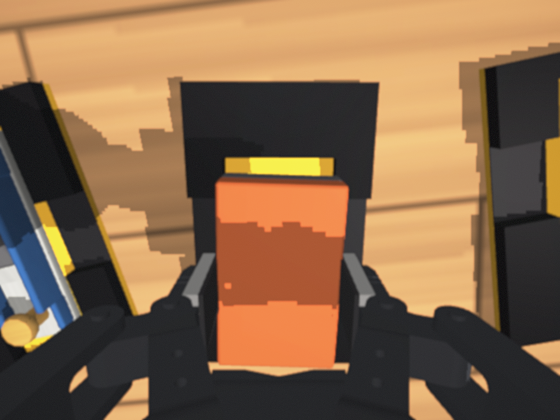

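```bash
python3 -m handwheel '[{"jaw":38,"delta_pos":[-0.006,-0.001,0.03],"turn":0},{"jaw":38,"delta_pos":[-0.006,-0.001,0.046],"turn":0},{"jaw":38,"delta_pos":[-0.006,-0.001,0.052],"turn":0},{"jaw":38,"delta_pos":[-0.006,-0.001,0.054],"turn":0},{"jaw":38,"delta_pos":[-0.006,-0.001,0.054],"turn":0},{"jaw":38,"delta_pos":[-0.006,-0.001,0.054],"turn":0}]'; python3 -c "
from h import *
delta(.6445,.089,.017,np.radians(83.5))
c=calibration('wrist');cv2.imwrite('pics/w14.png',camera('wrist')[:,:,::-1])"
```

```text
clock: 16.12
position: [0.6472, 0.0884, 0.03]
ee_rot: [0.056, 0.998, -0.003, -0.009]
ft_force: [0.1, -1.2, -1.6]
grip_width: 0.565
pos [0.6472 0.0884 0.03  ] jaw yaw deg 83.59 shift [0.0026 0.0004 0.0131] turn 0.0005003909177800092 j7 1.253 grip 48.3 F [ 0.1 -1.2 -1.6] t 16.1167
```

View pics/w14.png

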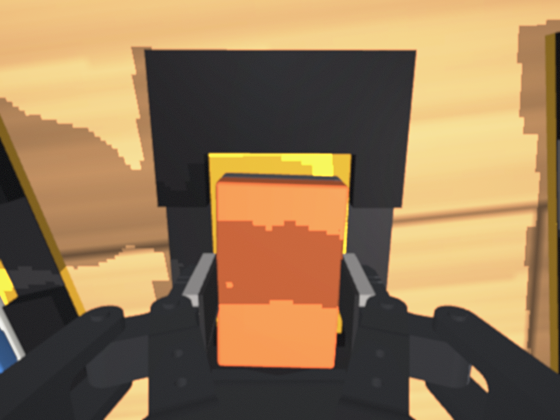

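It's centred over the cut-out (208–352). I'll lower and release.

```bash
python3 -m handwheel '[{"jaw":38,"delta_pos":[0.002,0,0.006],"turn":0},{"jaw":38,"delta_pos":[0.002,0,0.011],"turn":0},{"jaw":38,"delta_pos":[0.002,0,0.012],"turn":0},{"jaw":38,"delta_pos":[0.002,0,0.012],"turn":0},{"jaw":38,"delta_pos":[0.002,0,0.012],"turn":0}]';  python3 -m handwheel '[{"jaw":64,"delta_pos":[0,0,0],"turn":0},{"jaw":64,"delta_pos":[0,0,0],"turn":0},{"jaw":64,"delta_pos":[0,0,0],"turn":0},{"jaw":64,"delta_pos":[0,0,-0.02],"turn":0},{"jaw":64,"delta_pos":[0,0,-0.06],"turn":0},{"jaw":64,"delta_pos":[0,0,-0.1],"turn":0},{"jaw":64,"delta_pos":[0,0,-0.25],"turn":0},{"jaw":64,"delta_pos":[0,0,-0.25],"turn":0},{"jaw":64,"delta_pos":[0,0,-0.25],"turn":0},{"jaw":64,"delta_pos":[0,0,-0.25],"turn":0}]';python3 -c "
from h import *
delta(.44,.275,.26,np.radians(90))
c=calibration('wrist');cv2.imwrite('pics/w15.png',camera('wrist')[:,:,::-1])
im=camera('top')[:,:,::-1];cv2.imwrite('pics/top15.png',cv2.resize(im[105:240,150:330],None,fx=4.4,fy=4.4,interpolation=cv2.INTER_CUBIC))"
```

```text
clock: 16.58
position: [0.6442, 0.0884, 0.0168]
ee_rot: [0.056, 0.998, -0.003, -0.009]
ft_force: [-2.4, -0.6, 5.3]
grip_width: 0.566
clock: 17.42
position: [0.6499, 0.0897, 0.2715]
ee_rot: [0.056, 0.998, -0.003, -0.007]
ft_force: [0.6, 1.0, -0.0]
grip_width: 0.752
pos [0.6499 0.0897 0.2715] jaw yaw deg 83.58 shift [0.2292 0.1607 0.0137] turn -0.03569097921263814 j7 1.255 grip 64.2 F [ 0.6  1.  -0. ] t 17.4167
```

View pics/w15.png

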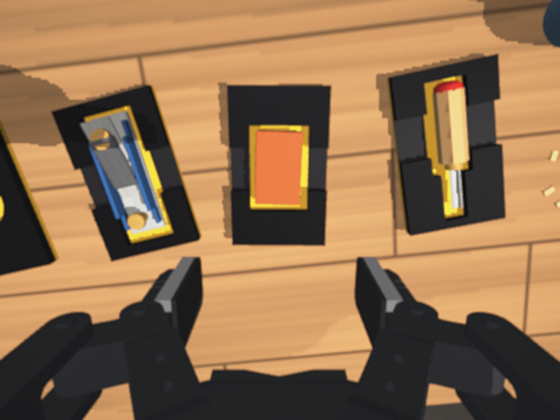

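The stone lies in its cut-out at (278,168), with yellow all round. The mallet is next: I'll compute the jar's position for clearance and go above the mallet.

```bash
python3 -m handwheel '[{"jaw":60,"delta_pos":[0.229,0.161,0.014],"turn":-0.036},{"jaw":60,"delta_pos":[0.229,0.161,0.014],"turn":-0.036},{"jaw":60,"delta_pos":[0.229,0.161,0.014],"turn":-0.036},{"jaw":60,"delta_pos":[0.229,0.161,0.014],"turn":-0.036},{"jaw":60,"delta_pos":[0.229,0.161,0.014],"turn":-0.036},{"jaw":60,"delta_pos":[0.229,0.161,0.014],"turn":-0.036},{"jaw":60,"delta_pos":[0.229,0.161,0.014],"turn":-0.036},{"jaw":60,"delta_pos":[0.229,0.161,0.014],"turn":-0.036},{"jaw":60,"delta_pos":[0.229,0.161,0.014],"turn":-0.036}]';python3 -c "
from h import *
print('jar',px2w(calibration('top'),[(140,180)],.085))
delta(.447,.28,.25,np.radians(90))
c=calibration('wrist');np.savez('w16',**c);cv2.imwrite('pics/w16.png',camera('wrist')[:,:,::-1])
print(cv2.projectPoints(np.array([[.447,.279,h] for h in (0,.048,.095,.139)]),c['rvec'],c['tvec'],c['mtx'],None)[0].round(0).reshape(-1,2))"
```

```text
clock: 18.27
position: [0.4378, 0.2764, 0.255]
ee_rot: [-0.002, 1.0, -0.003, -0.01]
ft_force: [0.7, -0.5, 0.5]
grip_width: 0.7
jar [[0.51921587 0.40523119 0.085     ]]
pos [0.4378 0.2764 0.255 ] jaw yaw deg 90.27 shift [-0.0093  0.0036  0.0048] turn 0.0015198571383643505 j7 0.915 grip 59.8 F [ 0.7 -0.5  0.5] t 18.2667
[[281. 182.]
 [281. 190.]
 [282. 202.]
 [282. 216.]]
```

View pics/w16.png

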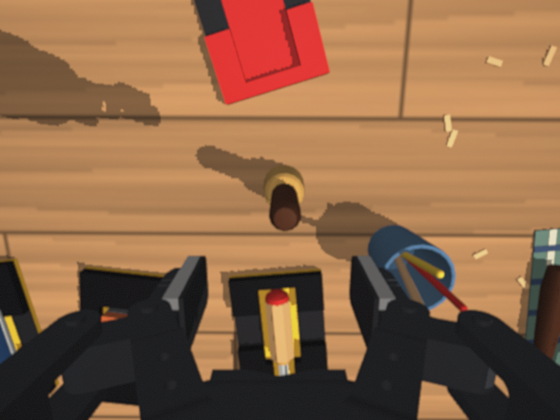

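The mallet's handle top is at (285,216) and its head at (284,187). The jar is clear of the jaws. I'll refine the mallet position.

```bash
python3 -c "
from h import *
c=np.load('w16.npz')
print(px2w(c,[(285,216)],.139),px2w(c,[(284,188)],.048))
im=cv2.imread('pics/w16.png');cv2.imwrite('pics/w16c.png',cv2.resize(im[150:240,240:340],None,fx=6,fy=6,interpolation=cv2.INTER_CUBIC))
delta(.447,.281,.08)"
```

```text
[[0.44729373 0.28139582 0.139     ]] [[0.44443924 0.28157111 0.048     ]]
pos [0.439  0.2751 0.255 ] jaw yaw deg 90.11 shift [-0.0114  0.007   0.1747] turn None j7 0.915 grip 60.2 F [ 1.3 -1.5 -0. ] t 18.3167
```

View pics/w16c.png

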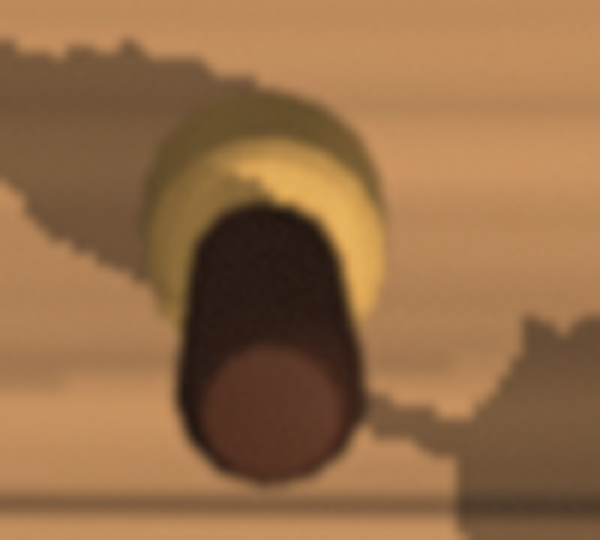

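```bash
python3 -m handwheel '[{"jaw":60,"delta_pos":[-0.013,0.006,0],"turn":0},{"jaw":60,"delta_pos":[-0.013,0.006,0.04],"turn":0},{"jaw":60,"delta_pos":[-0.013,0.006,0.08],"turn":0},{"jaw":60,"delta_pos":[-0.013,0.006,0.12],"turn":0},{"jaw":60,"delta_pos":[-0.013,0.006,0.12],"turn":0},{"jaw":60,"delta_pos":[-0.013,0.006,0.12],"turn":0}]'; python3 -c "
from h import *
delta(.4485,.281,.08)
cv2.imwrite('pics/w17.png',camera('wrist')[:,:,::-1])"
```

```text
clock: 18.82
position: [0.4498, 0.2788, 0.134]
ee_rot: [0.0, 1.0, -0.004, -0.011]
ft_force: [-0.7, 0.9, 1.2]
grip_width: 0.701
pos [0.4498 0.2788 0.134 ] jaw yaw deg 89.95 shift [0.     0.0026 0.054 ] turn None j7 0.903 grip 59.9 F [-0.7  0.9  1.2] t 18.8167
```

View pics/w17.png

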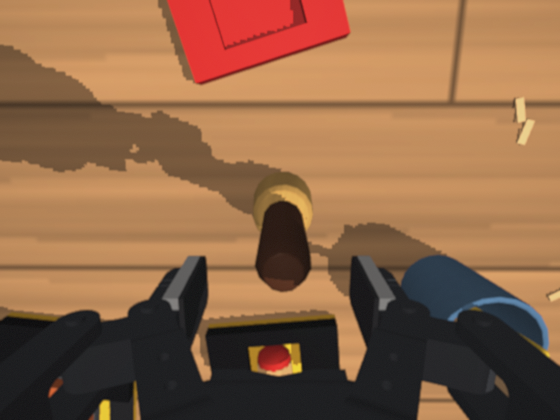

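The handle at (283,270) is between the jaws, about 2–3 mm to the right. I'll correct that, descend and close.

```bash
python3 -m handwheel '[{"jaw":60,"delta_pos":[0,0.003,0.025],"turn":0},{"jaw":60,"delta_pos":[0,0.003,0.045],"turn":0},{"jaw":60,"delta_pos":[0,0.003,0.053],"turn":0},{"jaw":60,"delta_pos":[0,0.003,0.053],"turn":0},{"jaw":18,"delta_pos":[0,0.003,0.053],"turn":0},{"jaw":18,"delta_pos":[0,0.003,0.053],"turn":0},{"jaw":18,"delta_pos":[0,0.003,0.053],"turn":0},{"jaw":18,"delta_pos":[0,0.003,0.053],"turn":0},{"jaw":18,"delta_pos":[0,0.003,0.053],"turn":0},{"jaw":18,"delta_pos":[0,0.003,0.053],"turn":0}]' 70; python3 -m handwheel '[{"jaw":18,"delta_pos":[0,0,-0.01],"turn":0},{"jaw":18,"delta_pos":[0,0,-0.02],"turn":0},{"jaw":18,"delta_pos":[0,0,-0.03],"turn":0},{"jaw":18,"delta_pos":[0,0,-0.03],"turn":0}]';python3 -c "
from h import *
delta(.645,-.2606,.2)
cv2.imwrite('pics/w18.png',camera('wrist')[:,:,::-1]);cv2.imwrite('pics/s18.png',camera('scene')[:,:,::-1])"
```

```text
clock: 19.7
position: [0.45, 0.2829, 0.0839]
ee_rot: [-0.0, 1.0, -0.003, -0.009]
ft_force: [-0.6, -2.7, 8.2]
grip_width: 0.283
clock: 20.03
position: [0.4505, 0.2843, 0.1148]
ee_rot: [-0.001, 1.0, -0.002, -0.008]
ft_force: [0.7, 0.3, -4.3]
grip_width: 0.285
pos [0.4505 0.2843 0.1148] jaw yaw deg 90.07 shift [-0.1925 -0.5454 -0.0866] turn None j7 0.893 grip 24.3 F [ 0.7  0.3 -4.3] t 20.0333
```

View pics/w18.png

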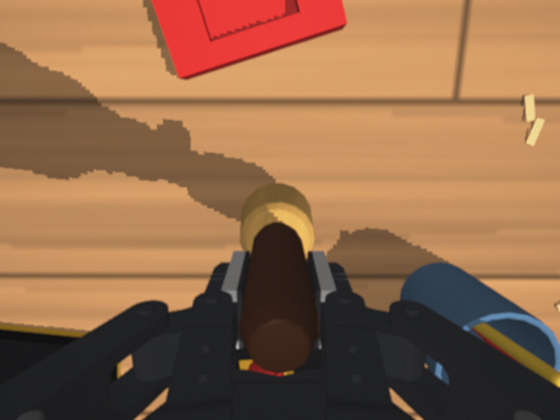

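View pics/s18.png

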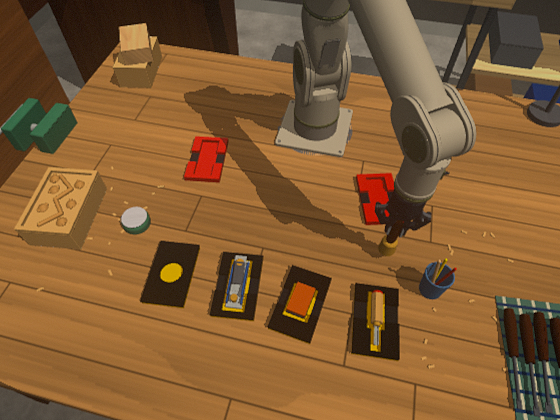

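Held and lifted. Raising clear first, then travelling at a moderate speed.

```bash
python3 -m handwheel '[{"jaw":18,"delta_pos":[0,0,-0.03],"turn":0},{"jaw":18,"delta_pos":[0,0,-0.06],"turn":0},{"jaw":18,"delta_pos":[-0.007,-0.02,-0.08],"turn":0},{"jaw":18,"delta_pos":[-0.016,-0.045,-0.086],"turn":0},{"jaw":18,"delta_pos":[-0.027,-0.075,-0.086],"turn":0},{"jaw":18,"delta_pos":[-0.038,-0.105,-0.086],"turn":0},{"jaw":18,"delta_pos":[-0.049,-0.138,-0.086],"turn":0},{"jaw":18,"delta_pos":[-0.06,-0.17,-0.086],"turn":0},{"jaw":18,"delta_pos":[-0.072,-0.202,-0.086],"turn":0},{"jaw":18,"delta_pos":[-0.083,-0.234,-0.086],"turn":0}]'; python3 -m handwheel '[{"jaw":18,"delta_pos":[-0.011,-0.031,0],"turn":0},{"jaw":18,"delta_pos":[-0.022,-0.062,0],"turn":0},{"jaw":18,"delta_pos":[-0.033,-0.093,0],"turn":0},{"jaw":18,"delta_pos":[-0.044,-0.124,0],"turn":0},{"jaw":18,"delta_pos":[-0.055,-0.155,0],"turn":0},{"jaw":18,"delta_pos":[-0.066,-0.186,0],"turn":0},{"jaw":18,"delta_pos":[-0.077,-0.217,0],"turn":0},{"jaw":18,"delta_pos":[-0.088,-0.245,0],"turn":0},{"jaw":18,"delta_pos":[-0.097,-0.27,0],"turn":0},{"jaw":18,"delta_pos":[-0.103,-0.29,0],"turn":0}]';python3 -c "
from h import *
delta(.646,-.2606,.16)"
```

```text
clock: 20.97
position: [0.5343, 0.0483, 0.1971]
ee_rot: [-0.001, 1.0, -0.003, -0.01]
ft_force: [0.6, -0.2, -5.9]
grip_width: 0.289
clock: 21.8
position: [0.6375, -0.2423, 0.1959]
ee_rot: [0.0, 1.0, -0.003, -0.011]
ft_force: [-0.1, 0.4, -4.4]
grip_width: 0.286
pos [ 0.6375 -0.2423  0.1959] jaw yaw deg 89.99 shift [-0.0093 -0.0181  0.0358] turn None j7 1.917 grip 24.4 F [-0.1  0.4 -4.4] t 21.8
```

```bash
python3 -m handwheel '[{"jaw":18,"delta_pos":[-0.005,-0.01,0],"turn":0},{"jaw":18,"delta_pos":[-0.009,-0.018,0.02],"turn":0},{"jaw":18,"delta_pos":[-0.009,-0.018,0.04],"turn":0},{"jaw":18,"delta_pos":[-0.009,-0.018,0.06],"turn":0},{"jaw":18,"delta_pos":[-0.009,-0.018,0.07],"turn":0},{"jaw":18,"delta_pos":[-0.009,-0.018,0.07],"turn":0},{"jaw":18,"delta_pos":[-0.009,-0.018,0.07],"turn":0}]';python3 -c "
from h import *
delta(.646,-.2606,.091)
for n in ('wrist','scene','top'):
  c=calibration(n)
  im=camera(n)[:,:,::-1]
  print(n,cv2.projectPoints(np.array([[.6446,-.2606,.006],[.6446,-.2606,.032]]),c['rvec'],c['tvec'],c['mtx'],None)[0].round(1).reshape(-1,2).tolist())
  if n=='scene': im=cv2.resize(im[200:320,110:270],None,fx=5,fy=5,interpolation=cv2.INTER_CUBIC)
  if n=='top': im=cv2.resize(im[100:200,300:430],None,fx=6,fy=6,interpolation=cv2.INTER_CUBIC)
  cv2.imwrite(f'pics/{n}19.png',im)"
```

```text
clock: 22.38
position: [0.6451, -0.2581, 0.1269]
ee_rot: [-0.001, 1.0, -0.003, -0.01]
ft_force: [0.6, 0.0, -4.1]
grip_width: 0.28
pos [ 0.6451 -0.2581  0.1269] jaw yaw deg 90.08 shift [-0.0017 -0.0024  0.0359] turn None j7 1.943 grip 23.9 F [ 0.6  0.  -4.1] t 22.3833
wrist [[275.0, 201.7], [274.5, 210.6]]
scene [[172.4, 272.1], [170.4, 267.5]]
top [[362.2, 145.5], [363.6, 143.6]]
```

View pics/wrist19.png

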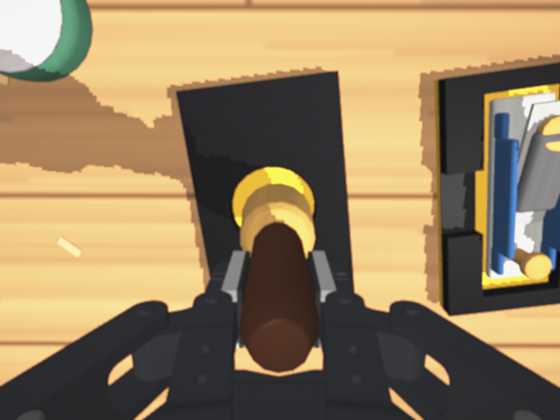

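View pics/scene19.png

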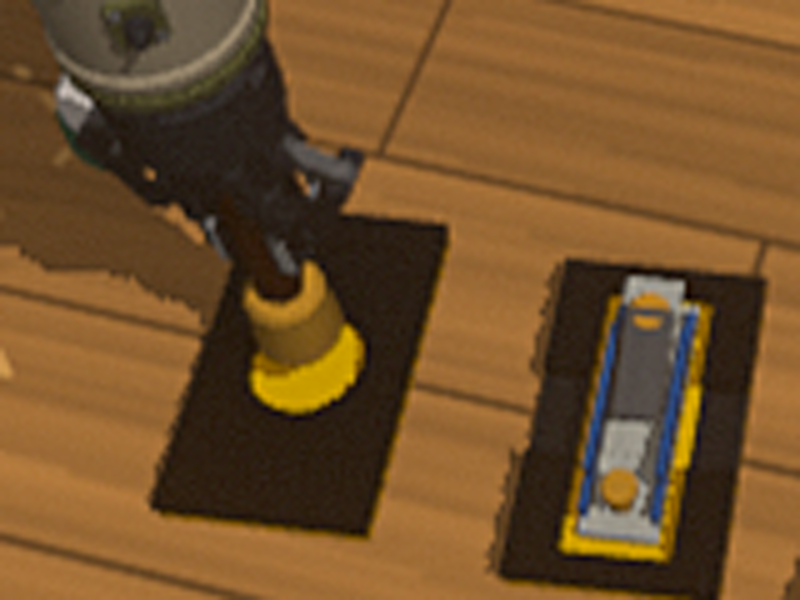

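The hole is centred at column 273 and the mallet head at about 278, so I'll shift 3 mm and lower in steps.

```bash
python3 -m handwheel '[{"jaw":18,"delta_pos":[-0.001,-0.003,0.005],"turn":0},{"jaw":18,"delta_pos":[-0.001,-0.003,0.012],"turn":0},{"jaw":18,"delta_pos":[-0.001,-0.003,0.018],"turn":0},{"jaw":18,"delta_pos":[-0.001,-0.003,0.022],"turn":0},{"jaw":18,"delta_pos":[-0.001,-0.003,0.022],"turn":0},{"jaw":18,"delta_pos":[-0.001,-0.003,0.022],"turn":0}]';python3 -c "
from h import *
delta(.646,-.2606,.091)
for n in ('wrist','scene'):
  im=camera(n)[:,:,::-1]
  if n=='scene': im=cv2.resize(im[200:320,110:270],None,fx=5,fy=5,interpolation=cv2.INTER_CUBIC)
  cv2.imwrite(f'pics/{n}20.png',im)"
```

```text
clock: 23.03
position: [0.6456, -0.2613, 0.1047]
ee_rot: [-0.001, 1.0, -0.003, -0.01]
ft_force: [-0.1, -0.3, -4.7]
grip_width: 0.285
pos [ 0.6456 -0.2613  0.1047] jaw yaw deg 90.07 shift [-0.0007  0.0008  0.0137] turn None j7 1.949 grip 24.4 F [-0.1 -0.3 -4.7] t 23.0333
```

View pics/wrist20.png

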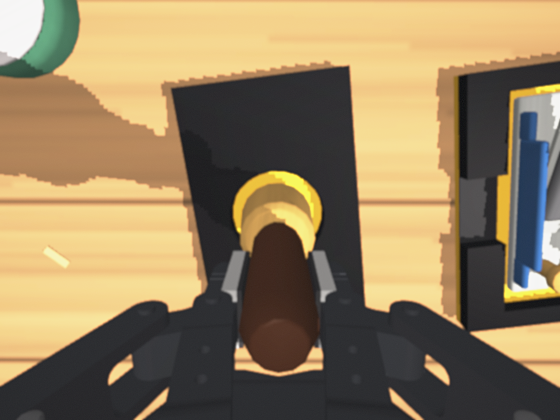

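View pics/scene20.png

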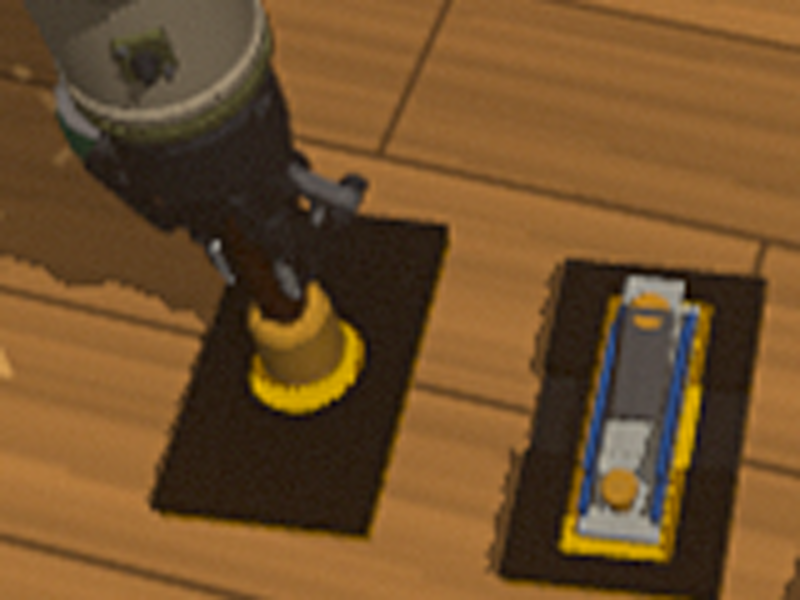

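The head is centred in the hole. Lowering to contact.

```bash
python3 -m handwheel '[{"jaw":18,"delta_pos":[0,0,0.006],"turn":0},{"jaw":18,"delta_pos":[0,0,0.01],"turn":0},{"jaw":18,"delta_pos":[0,0,0.013],"turn":0},{"jaw":18,"delta_pos":[0,0,0.014],"turn":0},{"jaw":18,"delta_pos":[0,0,0.015],"turn":0},{"jaw":18,"delta_pos":[0,0,0.015],"turn":0},{"jaw":18,"delta_pos":[0,0,0.015],"turn":0}]';python3 -c "
from h import *
delta(.646,-.2606,.091)
for n in ('wrist','scene'):
  im=camera(n)[:,:,::-1]
  if n=='scene': im=cv2.resize(im[200:320,110:270],None,fx=5,fy=5,interpolation=cv2.INTER_CUBIC)
  cv2.imwrite(f'pics/{n}21.png',im)"
```

```text
clock: 23.72
position: [0.6456, -0.2616, 0.0903]
ee_rot: [-0.001, 1.0, -0.003, -0.01]
ft_force: [0.0, 0.7, -5.5]
grip_width: 0.286
pos [ 0.6456 -0.2616  0.0903] jaw yaw deg 90.06 shift [-0.0004  0.001  -0.0007] turn None j7 1.951 grip 24.4 F [ 0.   0.7 -5.5] t 23.7167
```

View pics/scene21.png

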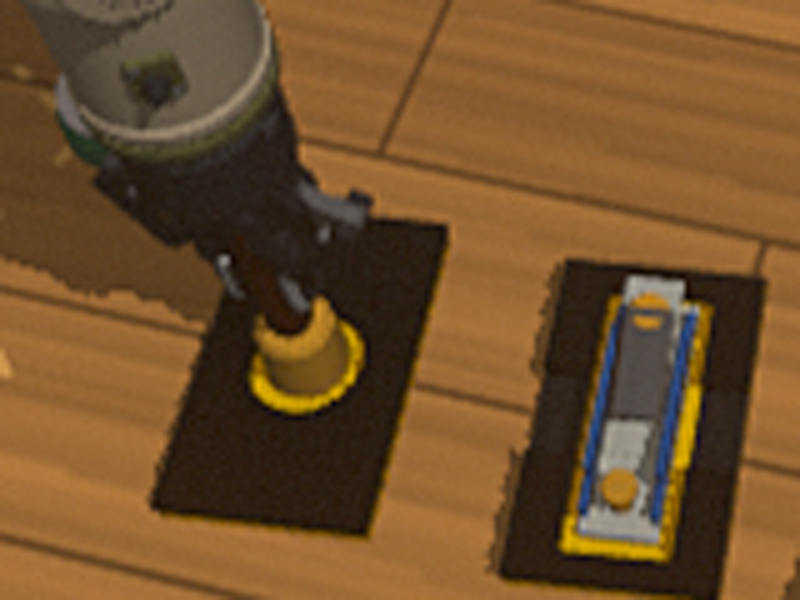

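Not in contact yet: the force still shows the mallet's weight (−5.5 N). I'll inch down.

```bash
python3 -m handwheel '[{"jaw":18,"delta_pos":[0,0,0.001],"turn":0},{"jaw":18,"delta_pos":[0,0,0.002],"turn":0},{"jaw":18,"delta_pos":[0,0,0.002],"turn":0},{"jaw":18,"delta_pos":[0,0,0.002],"turn":0}]'
```

```text
clock: 24.15
position: [0.6461, -0.2619, 0.09]
ee_rot: [-0.0, 1.0, -0.003, -0.009]
ft_force: [-2.6, 1.0, 7.6]
grip_width: 0.286
```

That's contact (+7.6 N). Releasing and rising.

```bash
python3 -m handwheel '[{"jaw":18,"delta_pos":[0,0,-0.001],"turn":0},{"jaw":30,"delta_pos":[0,0,-0.001],"turn":0},{"jaw":50,"delta_pos":[0,0,-0.001],"turn":0},{"jaw":60,"delta_pos":[0,0,-0.001],"turn":0},{"jaw":60,"delta_pos":[0,0,-0.001],"turn":0},{"jaw":60,"delta_pos":[0,0,-0.03],"turn":0},{"jaw":60,"delta_pos":[0,0,-0.06],"turn":0},{"jaw":60,"delta_pos":[0,0,-0.1],"turn":0},{"jaw":60,"delta_pos":[0,0,-0.14],"turn":0},{"jaw":60,"delta_pos":[0,0,-0.18],"turn":0}]'; python3 -m handwheel '[{"jaw":60,"delta_pos":[0.12,0,-0.02],"turn":0},{"jaw":60,"delta_pos":[0.12,0,-0.02],"turn":0},{"jaw":60,"delta_pos":[0.12,0,-0.02],"turn":0},{"jaw":60,"delta_pos":[0.12,0,-0.02],"turn":0},{"jaw":60,"delta_pos":[0.12,0,-0.02],"turn":0}]'; python3 -c "
from h import *
delta(.646,-.2606,.091)
for n in ('wrist','scene','top'):
  im=camera(n)[:,:,::-1]
  if n=='scene': im=cv2.resize(im[190:350,110:470],None,fx=2.2,fy=2.2,interpolation=cv2.INTER_CUBIC)
  if n=='top': im=cv2.resize(im[100:240,110:440],None,fx=2.4,fy=2.4,interpolation=cv2.INTER_CUBIC)
  cv2.imwrite(f'pics/{n}22.png',im)"
```

```text
clock: 24.98
position: [0.6488, -0.2605, 0.2702]
ee_rot: [-0.0, 1.0, -0.003, -0.01]
ft_force: [0.7, -0.1, -0.7]
grip_width: 0.7
clock: 25.4
position: [0.5281, -0.2613, 0.292]
ee_rot: [0.0, 1.0, -0.003, -0.009]
ft_force: [0.9, 0.5, 0.3]
grip_width: 0.706
pos [ 0.5281 -0.2613  0.292 ] jaw yaw deg 89.95 shift [-0.1213  0.002   0.1989] turn None j7 1.982 grip 60.3 F [0.9 0.5 0.3] t 25.4
```

View pics/scene22.png

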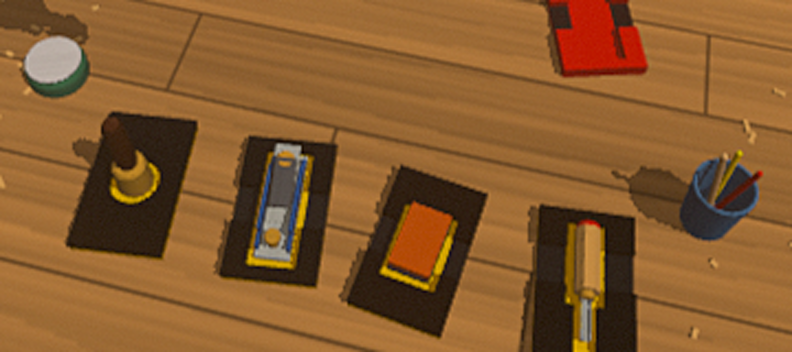

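View pics/top22.png

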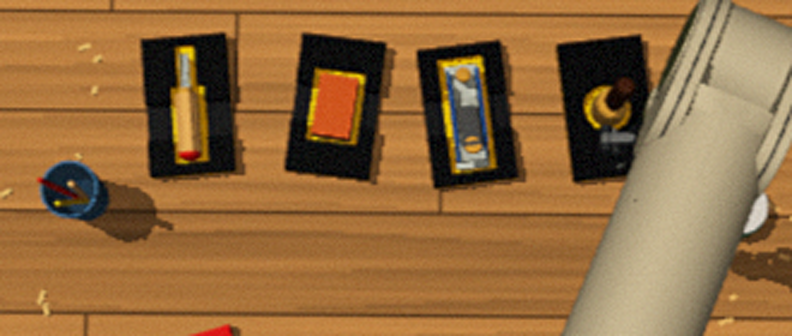

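View pics/wrist22.png

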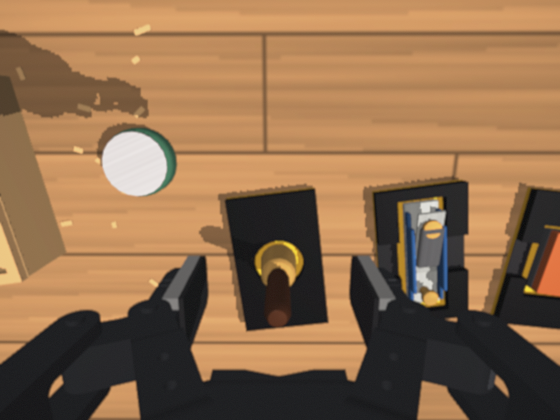

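All four tools lie in their cut-outs with yellow visible around each one. The mallet stands in its hole, the jar and tin haven't moved, and the arm is clear.

```bash
python3 -m handwheel '[{"jaw":60,"delta_pos":[0,0,0],"turn":0},{"jaw":60,"delta_pos":[0,0,0],"turn":0},{"jaw":60,"delta_pos":[0,0,0],"turn":0}]'; python3 -c "
from workcell import hand_in; print(hand_in())"
```

```text
clock: 25.8
position: [0.5299, -0.2604, 0.2899]
ee_rot: [-0.001, 1.0, -0.003, -0.01]
ft_force: [0.5, 1.2, 0.2]
grip_width: 0.703
the job is handed in; nothing more can be done
None
```

I put away the gouge, plane, stone and mallet, in that order, each in its matching black insert, and handed the job in at 25.8 s. No verdict was reported.

- **Placement:** the last pictures from all three cameras show each tool inside its cut-out with yellow around it. The gouge's blade points along its narrow slot, and the mallet stands on its brass head. I judged "fully down" from these pictures and the heights and forces at release, and did not measure it separately.
- **Left alone:** the pictures show no sign that the jar or the tin was disturbed. I never reached for the two red look-alike inserts.
- **Forces:** the readings I saw stayed at or below about 10 N, well under the limits; the highest came while grasping the gouge. At hand-in the arm was clear of everything.
- **Disagreements:** two small ones came up:
  - The tool kept a tilt of about 1°.
  - Placement offsets of 2–3 mm showed up over the plane and mallet inserts, and I corrected them before release.

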